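# Rack the cleaned microscope objectives by height

## Robot

A 7-joint arm with a two-finger parallel gripper is mounted at the origin on the work surface. World frame = base frame: x ahead of the robot, y to its left, z up, the work surface at z = 0. Lengths are in m, angles in degrees, forces in N, time in s.
With the tool pointing down it reaches from about 0.4 to 0.85 m from the base axis. Payload 4.5 kg.
Tool frame: the origin (TCP) lies at the very end of the fingers, on their centre line; the grasp point (between the pads) lies 19 mm behind it (grip_point_offset is the distance from the TCP to the grasp point, in m); y points along the fingers, x is the direction in which the jaws open and shut, and the axes are right-handed (so a half turn about y gives the same grasp; the last joint's range is limited). The gripper opens to 85 mm and grips with 20 to 120 N. Pads are 22 mm wide; open, the fingers measure 114 mm over their backs; the gripper's body (76 mm by 85 mm) begins 54 mm behind the grasp point. The pads swing forward as they close: fully open they stand 13 mm farther back than shut.
Start: joints at [71.035, 39.483, -11.15, 89.685, 9.013, 51.709, -12.324], TCP at [0.223, -0.584, 0.231] pointing down, gripper open.
Joint ranges: [-172.22, 172.22], [-26.19, 119.32], [-84.43, 86.54], [7.71, 146.69], [-57.33, 237.33], [2.42, 119.75], [-152.13, 152.13]. Speed limits (degrees/s): [147.25, 147.25, 180, 180, 180, 180, 180].

## Interface

Orientations are given as [roll, pitch, yaw] about the fixed x, y, z axes, in that order (R = Rz(yaw) Ry(pitch) Rx(roll)).
In Python, from station import * gives the robot as it stands.
- The arm moves only by the tool servo_tool, never from a script. Its argument "targets" is a list of rows, each a list of 3 entries, a list of its own where there are three numbers: the shift along the tool's x, y, z in m, then the turn, a rotation vector about the tool's x, y, z in rad, then the closure, from 0 (fully open) to 1 (shut). A call has 1 to 20 rows; each row is the pose to reach, as a shift and turn from the pose commanded when the call began, along the tool's axes at that moment; what a row does not reach only later rows make up. A row lasts 1/8 s, in which the tool goes at most 62.5 mm and 10.7 degrees, less where a joint would pass 70% of its speed; a pose out of reach is approached as far as the arm can. A call with a gripper value outside its range is refused whole. The fingers move at their own pace and stop on an object; the grip force is fixed at half the most. Time passes only in rows, so rows that repeat a pose let the fingers close. It gives the time, the measured TCP pose, the force and the opening at its end, in the units of the state.
- state(): the state, without advancing time (a new reading comes with each control period).
- camera(name): name is "scene" or "top" or "wrist"; returns a dict with "frame" (384x512x3 uint8, blue, green, red), "mtx" (3x3 intrinsics, pixels), "cam_to_world" (4x4, takes a point from camera to world coordinates). Camera axes: x right, y down, z forward; pixel columns grow to the right and rows downward; lengths in m; the calibration is good to about 2 mm. A picture is of the moment at which its call begins. There is no depth.
- close_job(): hands the job in, once; it reports no verdict.
Trained networks look in a picture, given as the dict that the camera call returned (one of the last four; its "shot" number tells which), for a name from the list of things; names that differ only in an ending like _2 or _b are one class to them, and where a whole thing is asked for, a point or a joint stands for the part that bears it (a point fixed in the world has none). Each returns a list of dicts, best first, with "confidence" (0 to 1); they miss things now and then, are a little off and sometimes report something else, mostly with a low value. They report only what shows in the picture. A call takes as long as a camera call.
- search_frame(target, picture): "point" ([x, y, z] in m, in world coordinates, good to about 4 mm: the middle of the surface that is visible of it).
- landmark_of(target, picture): "point" ([x, y, z] in m, in world coordinates, good to about 4 mm: a listed point, or the origin of a listed thing).
The state is a dict: "time": time; "joint_positions": joint angles; "joint_velocities": joint speeds; "effort": joint torques, N m; "ee_pos": TCP position; "ee_rot": TCP orientation; "contact_force": force on the tool from outside, world axes, zero at the start; "wrist_torque": the same for the moment, N m; "width": finger opening in m.
Only numpy, scipy, OpenCV 4.12 (cv2) and the standard library are available. Lean on these libraries where they do the work, as an engineer would, in place of code of your own. Each camera call takes 0.05 s, during which the arm holds its last target. There are 200 camera calls.

## Task

The four microscope objectives on the grey mat have just been cleaned. Stand them nose up in the wells of the white objective rack, one to a well, in order of height: the shortest next to the rack's lifting tongue, rising to the tallest at the far square end. Lower each one gently to the bottom of its well before letting go, never let one topple, and leave the dropper bottle and the air blower alone.

Things in the scene. Friction and masses are not known exactly. Their poses are not given: they have to be found in the camera images.
- objective_38: Microscope objective, the shortest of the four: 38 mm tall, bare metal, standing nose up on the grey silicone mat (3 mm thick). From below: brass thread 25 mm across, 6 mm high; straight round barrel 30 mm across from 6 to 34 mm (grip it here, any way round); then a wide blunt front with a 20 mm lens, hardly narrower than the barrel. Origin: centre of its underside, z up. 60 to 270 g.
- objective_50: Microscope objective, the second shortest of the four: 50 mm tall, bare metal, standing nose up on the grey silicone mat (3 mm thick). From below: brass thread 25 mm across, 6 mm high; straight round barrel 30 mm across from 6 to 38 mm (grip it here, any way round); then a straight 23 mm nose sleeve above the barrel. Origin: centre of its underside, z up. 60 to 270 g.
- objective_62: Microscope objective, the second tallest of the four: 62 mm tall, bare metal, standing nose up on the grey silicone mat (3 mm thick). From below: brass thread 25 mm across, 6 mm high; straight round barrel 30 mm across from 6 to 40 mm (grip it here, any way round); then a plain cone above the barrel, down to 17 mm at the tip. Origin: centre of its underside, z up. 60 to 270 g.
- objective_74: Microscope objective, the tallest of the four: 74 mm tall, bare metal, standing nose up on the grey silicone mat (3 mm thick). From below: brass thread 25 mm across, 6 mm high; straight round barrel 30 mm across from 6 to 42 mm (grip it here, any way round); then a 22 mm nose sleeve above the barrel that ends in a slim 11 mm tip. Origin: centre of its underside, z up. 60 to 270 g.
- seat_1: Black rubber liner in the rack's first well, next to the lifting tongue (one dot), 4 mm below the rack's top. Rack: fixed white block 230 x 70 mm, 16 mm high, wells 58 mm apart; tongue at one end, 36 mm long, 10 high, with a dark finger hole. Origin: centre of the liner's upper face (12 mm above the table), where an objective's underside will stand; z up, x along the row away from the tongue.
- seat_2: Black rubber liner in the rack's second well from the tongue (two dots), 4 mm below the rack's top. The dots are drilled beside each well. Origin: centre of the liner's upper face (12 mm above the table), where an objective's underside will stand; z up, x along the row away from the tongue.
- seat_3: Black rubber liner in the rack's third well from the tongue (three dots), 4 mm below the rack's top. The wells are 41 mm across, all alike. Origin: centre of the liner's upper face (12 mm above the table), where an objective's underside will stand; z up, x along the row away from the tongue.
- seat_4: Black rubber liner in the rack's fourth well, at the square end away from the tongue (four dots), 4 mm below the rack's top. The tongue is at the other end of the rack. Origin: centre of the liner's upper face (12 mm above the table), where an objective's underside will stand; z up, x along the row away from the tongue.
- dropper_bottle: Small amber dropper bottle, 26 mm across, 67 mm tall, with a black rubber teat, standing on the mat among the objectives; loose, to be left alone. Origin at the centre of its underside, z up.
- air_blower: Black rubber lens blower, a bulb 60 mm across standing on its flat foot with a thin nozzle up, 118 mm tall; loose, to be left alone. Origin at the centre of its underside, z up.

How it is judged (in metres and radians):
At the end, for the whole second after the job is handed in: Each objective stands upright (within 0.1 rad) on the liner of its own well (within 12 mm of its centre and 3 mm of the liner's height), shortest to tallest from the tongue, released and still; bottle and blower stand within 25 mm of where they were (horizontal distance between objective_38 and seat_1 below 0.012 m and z of objective_38 in the frame of seat_1 between -0.003 and 0.003 m and angle between each of objective_38, objective_50, objective_62, objective_74's own z axis and vertical below 0.1 rad and linear speed of each of objective_38, objective_50, objective_62, objective_74 below 0.02 m/s and horizontal distance between objective_50 and seat_2 below 0.012 m and z of objective_50 in the frame of seat_2 between -0.003 and 0.003 m and horizontal distance between objective_62 and seat_3 below 0.012 m and z of objective_62 in the frame of seat_3 between -0.003 and 0.003 m and horizontal distance between objective_74 and seat_4 below 0.012 m and z of objective_74 in the frame of seat_4 between -0.003 and 0.003 m and not (distance of any of dropper_bottle, air_blower from where it was at the start of the episode above 0.025 m or angle between any of dropper_bottle, air_blower's own z axis and vertical above 0.4 rad)); the robot touches nothing.
It fails at once if an objective topples (leans more than 0.7 rad) (angle between any of objective_38, objective_50, objective_62, objective_74's own z axis and vertical above 0.7 rad).
It fails at once if an objective is dropped into its well (comes down on it faster than 0.5 m/s, a fall of more than 12 mm) ((linear speed of objective_38 above 0.5 m/s and horizontal distance between objective_38 and seat_1 below 0.02 m and z of objective_38 in the frame of seat_1 below 0.02 m) or (linear speed of objective_50 above 0.5 m/s and horizontal distance between objective_50 and seat_2 below 0.02 m and z of objective_50 in the frame of seat_2 below 0.02 m) or (linear speed of objective_62 above 0.5 m/s and horizontal distance between objective_62 and seat_3 below 0.02 m and z of objective_62 in the frame of seat_3 below 0.02 m) or (linear speed of objective_74 above 0.5 m/s and horizontal distance between objective_74 and seat_4 below 0.02 m and z of objective_74 in the frame of seat_4 below 0.02 m)).
It fails at once if an objective is pressed into its well with more than 60 N (contact force between objective_38 and seat_1 above 60 N or contact force between objective_50 and seat_2 above 60 N or contact force between objective_62 and seat_3 above 60 N or contact force between objective_74 and seat_4 above 60 N).
It fails at once if the dropper bottle or the air blower is pushed more than 25 mm or tipped (distance of any of dropper_bottle, air_blower from where it was at the start of the episode above 0.025 m or angle between any of dropper_bottle, air_blower's own z axis and vertical above 0.4 rad).
It also fails if it takes over 112 s, if anything falls off the work surface, if the arm or the gripper's body presses on something with over 40 N, if the wrist force passes 120 N, or if a joint passes its speed limit or range.

## Working session

There is one attempt and no reset: what is moved stays moved. The work goes in short steps, Python scripts to look and compute and a tool call to move; the robot and the scene stay as the last step left them, time stands still between calls to the robot, and variables do not carry over. Pictures are saved under pics/ and viewed, about 12 in all and at most 16, crops included, and the job is handed in when it is done.

Besides the shell and the picture viewer there is one more tool, called after "Request:" as name([rows], argument=value, ...), one row to a line, values as JSON. servo_tool: Moves the arm, as the interface text tells. Its arguments: {"type":"object","properties":{"targets":{"type":"array"}},"required":["targets"]}

```bash
mkdir -p pics; python3 - <<'E'
from station import *
import cv2
names=["objective_38","objective_50","objective_62","objective_74","seat_1","seat_2","seat_3","seat_4","dropper_bottle","air_blower"]
s=state();print(s)
for c in ["scene","top"]:
    p=camera(c);cv2.imwrite(f"pics/{c}0.png",p["frame"])
    print(c,p["cam_to_world"].round(3).tolist(),p["mtx"].round(1).tolist())
    for n in names:
        print(n,[(round(d["confidence"],2),[round(v,3) for v in d["point"]]) for d in landmark_of(n,p)][:5])
E
```

```text
{'time': 0.0, 'joint_positions': array([ 71.03507044,  39.53178814, -11.14429094,  89.74624861,
         9.01182697,  51.7088113 , -12.32473375]), 'joint_velocities': array([-0.0414913 , -0.08147589,  0.01452954, -0.0086827 , -0.00673835,
        0.02475253,  0.03380385]), 'effort': array([-4.85542914e-04, -5.39602947e+01, -1.26619376e+00, -1.58539385e+01,
        9.24438267e-03,  9.51555819e-03,  5.09255494e-05]), 'ee_pos': array([ 0.22269349, -0.58327799,  0.23049259]), 'ee_rot': array([-90.00748631,   0.10482591, -69.09480216]), 'contact_force': array([ 1.30005837e-04,  2.17331089e-01, -2.62622463e-01]), 'wrist_torque': array([-0.00958242, -0.03634001,  0.01173541]), 'width': 0.08519632304371028}
scene [[0.181, 0.721, -0.669, 1.16], [0.983, -0.13, 0.126, -0.118], [0.004, -0.68, -0.733, 0.637], [0.0, 0.0, 0.0, 1.0]] [[396.0, 0.0, 252.6], [0.0, 396.0, 193.5], [0.0, 0.0, 1.0]]
objective_38 [(0.76, [0.62, 0.117, 0.002]), (0.66, [0.559, 0.194, 0.006]), (0.52, [0.493, 0.274, 0.006]), (0.5, [0.482, 0.132, 0.001]), (0.35, [0.467, -0.16, 0.013])]
objective_50 [(0.76, [0.62, 0.117, 0.002]),
[... 1796 characters left out ...]
93, 0.001]), (0.6, [0.49, 0.134, 0.005])]
seat_1 [(0.76, [0.556, -0.241, 0.011]), (0.76, [0.599, -0.281, 0.011]), (0.61, [0.512, -0.196, 0.009]), (0.44, [0.468, -0.16, 0.009])]
seat_2 [(0.76, [0.556, -0.241, 0.011]), (0.76, [0.599, -0.281, 0.011]), (0.61, [0.512, -0.196, 0.009]), (0.44, [0.468, -0.16, 0.009])]
seat_3 [(0.76, [0.556, -0.241, 0.011]), (0.76, [0.599, -0.281, 0.011]), (0.61, [0.512, -0.196, 0.009]), (0.44, [0.468, -0.16, 0.009])]
seat_4 [(0.76, [0.556, -0.241, 0.011]), (0.76, [0.599, -0.281, 0.011]), (0.61, [0.512, -0.196, 0.009]), (0.44, [0.468, -0.16, 0.009])]
dropper_bottle [(0.41, [0.64, 0.249, 0.008]), (0.39, [0.621, 0.12, 0.003])]
air_blower [(0.67, [0.752, 0.003, 0.001])]
```

View pics/scene0.png

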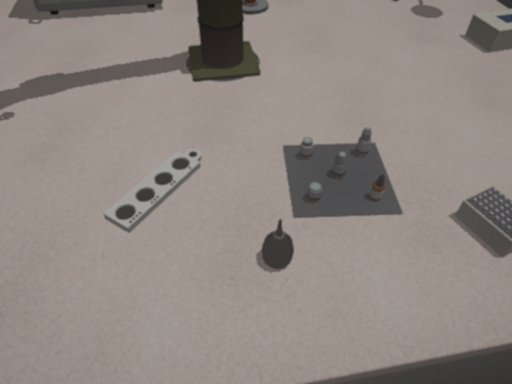

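View pics/top0.png

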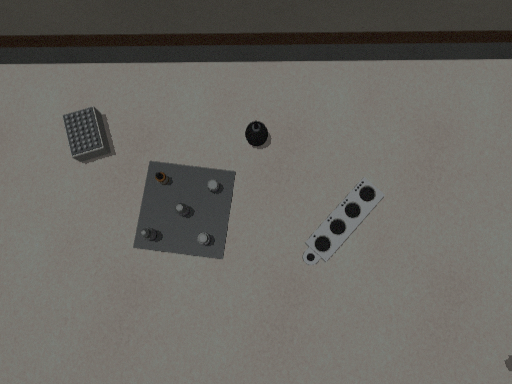

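The rack's tongue is at its near-base end (scene 193,155; top 311,257), so seat_1 is at about (0.470,-0.161). The four objectives and the bottle (scene 378,187) stand on the mat, and the blower is at (278,248). I'll enlarge the picture to tell the heights apart.

```bash
python3 - <<'E'
import cv2
a=cv2.imread("pics/scene0.png")[115:215,280:400]
cv2.imwrite("pics/crop0.png",cv2.convertScaleAbs(cv2.resize(a,None,fx=6,fy=6,interpolation=cv2.INTER_CUBIC),alpha=1.6))
E
```

```text
(no output)
```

View pics/crop0.png

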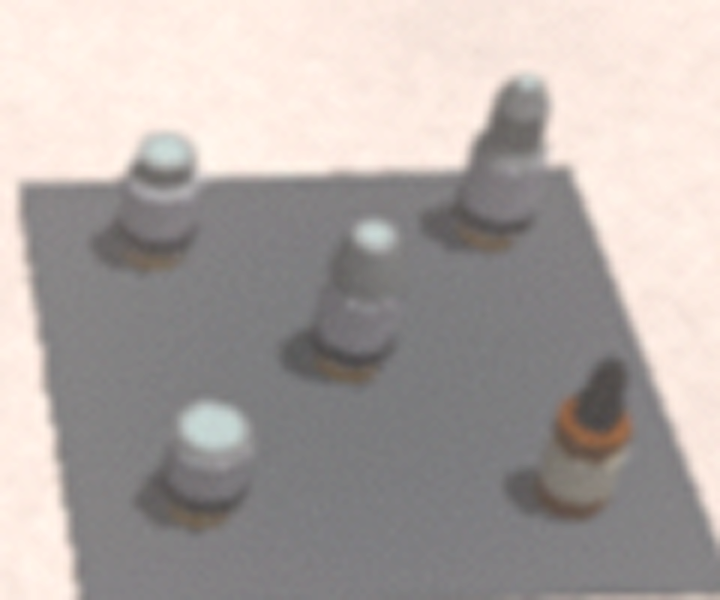

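The crop shows, by shape: 38 at scene (315,190), 50 at (306,147), 62 at (340,163), 74 at (365,140). In world terms that is 38 (.621,.119), 50 (.487,.133), 62 (.558,.193), 74 (.493,.273). I'll write a helper that works out moves.

```bash
cat > h.py <<'E'
from station import *
import numpy as np, cv2
from scipy.spatial.transform import Rotation as R
OBJ={38:(.6205,.119),50:(.4865,.133),62:(.558,.1935),74:(.4935,.2725)}
SEAT={1:(.4697,-.1603),2:(.5119,-.2001),3:(.5541,-.2399),4:(.5963,-.2797)}
def go(x,y,z,yaw=46.6):
    s=state(); R0=R.from_euler('xyz',s["ee_rot"],degrees=True); R1=R.from_euler('xyz',[-90,0,yaw],degrees=True)
    print("t",round(s["time"],2),"pos",s["ee_pos"].round(4),s["ee_rot"].round(2),"w",round(s["width"],4),"F",s["contact_force"].round(1))
    print("shift",R0.inv().apply(np.array([x,y,z])-s["ee_pos"]).round(4).tolist(),"turn",(R0.inv()*R1).as_rotvec().round(3).tolist())
E
python3 -c "
from h import *
go(*OBJ[38],.2)"
```

```text
t 1.1 pos [ 0.223  -0.5839  0.2313] [-9.00e+01 -1.00e-02 -6.91e+01] w 0.0853 F [-0.3 -0.4  0.6]
shift [-0.5148, 0.0313, 0.6221] turn [0.0, -2.019, 0.0]
```

Request:
servo_tool([
  [[-0.515,0.031,0.622],[0,-2.019,0],0],
  [[-0.515,0.031,0.622],[0,-2.019,0],0],
  [[-0.515,0.031,0.622],[0,-2.019,0],0],
  [[-0.515,0.031,0.622],[0,-2.019,0],0],
  [[-0.515,0.031,0.622],[0,-2.019,0],0],
  [[-0.515,0.031,0.622],[0,-2.019,0],0],
  [[-0.515,0.031,0.622],[0,-2.019,0],0],
  [[-0.515,0.031,0.622],[0,-2.019,0],0],
  [[-0.515,0.031,0.622],[0,-2.019,0],0],
  [[-0.515,0.031,0.622],[0,-2.019,0],0],
  [[-0.515,0.031,0.622],[0,-2.019,0],0],
  [[-0.515,0.031,0.622],[0,-2.019,0],0],
  [[-0.515,0.031,0.622],[0,-2.019,0],0],
  [[-0.515,0.031,0.622],[0,-2.019,0],0],
  [[-0.515,0.031,0.622],[0,-2.019,0],0],
  [[-0.515,0.031,0.622],[0,-2.019,0],0],
])

```text
time: 3.1
ee_pos: [0.6201, 0.1168, 0.2002]
ee_rot: [-90.1, 0.1, 46.4]
contact_force: [-0.4, 0.1, -0.7]
width: 0.0857
```

```bash
python3 - <<'E'
from h import *
go(*OBJ[38],.2)
p=camera("wrist");cv2.imwrite("pics/w1.png",p["frame"]);print(p["cam_to_world"].round(3).tolist())
for f in (landmark_of,search_frame):
  for n in ("objective_38","dropper_bottle"): print(n,[(round(d["confidence"],2),[round(v,4) for v in d["point"]]) for d in f(n,p)][:5])
E
```

```text
t 3.1 pos [0.6201 0.1168 0.2002] [-90.06   0.1   46.45] w 0.0857 F [-0.4  0.1 -0.7]
shift [0.0019, 0.0001, 0.0012] turn [0.001, -0.003, -0.002]
[[0.69, 0.699, 0.188, 0.572], [0.724, -0.665, -0.183, 0.162], [-0.003, 0.262, -0.965, 0.345], [0.0, 0.0, 0.0, 1.0]]
objective_38 [(0.86, [0.4835, 0.1364, 0.0066]), (0.75, [0.5554, 0.1952, 0.0033]), (0.73, [0.4697, -0.1643, 0.0107]), (0.63, [0.6174, 0.1138, 0.0023])]
dropper_bottle [(0.59, [0.6361, 0.2448, 0.0011])]
objective_38 [(0.95, [0.4891, 0.1399, 0.0536]), (0.65, [0.6162, 0.1169, 0.0429]), (0.65, [0.5576, 0.1881, 0.0619])]
dropper_bottle [(0.71, [0.6342, 0.2407, 0.0398])]
```

View pics/w1.png

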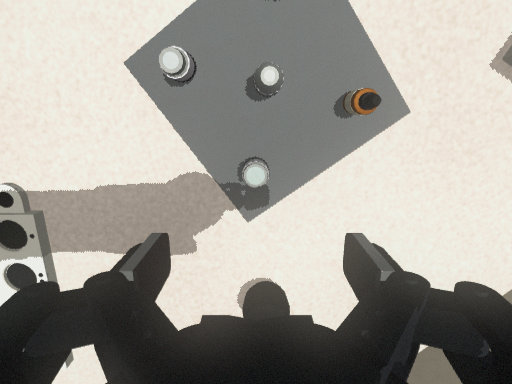

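The wrist view shows 38 at (256,175), 62 at (269,76), 50 at (173,62) and the bottle at (365,101). I'll refine the positions from the bright lens tops.

```bash
cat >> h.py <<'E'
def ray(p,u,v,z):
    d=p["cam_to_world"][:3,:3]@np.linalg.inv(p["mtx"])@np.array([u,v,1.]);o=p["cam_to_world"][:3,3]
    return (o+d*(z-o[2])/d[2])[:2]
def top(p,xy,z,r=11,thr=None):
    """centre of the bright lens disc near xy at height z"""
    c=p["cam_to_world"];q=c[:3,:3].T@(np.array([*xy,z])-c[:3,3]);q=p["mtx"]@q;u,v=(q[:2]/q[2]).round().astype(int)
    f=p["frame"].astype(int); g=f[...,0]-f[...,2]; u0,v0=u-2*r,v-2*r
    w=g[v0:v+2*r,u0:u+2*r]; m=(w>np.percentile(w,97)*.6).astype(np.uint8)
    n,l,st,ce=cv2.connectedComponentsWithStats(m); k=1+np.argmax(st[1:,4])
    return ray(p,ce[k][0]+u0,ce[k][1]+v0,z).round(4),st[k].tolist(),(u,v)
E
python3 - <<'E'
from h import *
for c in ("wrist",):
  p=camera(c)
  for h in (38,50,62): print(c,h,OBJ[h],top(p,OBJ[h],.003+h/1000))
  for u,v,h in((256,174,38),(172,61,50),(270,76,62)): print(ray(p,u,v,.003+h/1000).round(4))
E
```

```text
wrist 38 (0.6205, 0.119) (array([0.6181, 0.1147]), [9, 15, 18, 17, 231], (np.int64(258), np.int64(175)))
wrist 50 (0.4865, 0.133) (array([0.4817, 0.1337]), [13, 9, 14, 17, 114], (np.int64(171), np.int64(66)))
wrist 62 (0.558, 0.1935) (array([0.552 , 0.2063]), [21, 0, 14, 17, 96], (np.int64(270), np.int64(76)))
[0.6185 0.1179]
[0.4845 0.1371]
[0.5578 0.1932]
```

Request:
servo_tool([
  [[0,0.06,0],[0,0,0],0],
  [[0,0.11,0],[0,0,0],0],
  [[0,0.15,0],[0,0,0],0],
  [[0,0.175,0],[0,0,0],0],
  [[0,0.187,0],[0,0,0],0],
  [[0,0.188,0],[0,0,0],0],
  [[0,0.188,0],[0,0,0],0.3],
  [[0,0.188,0],[0,0,0],0.45],
  [[0,0.188,0],[0,0,0],0.55],
  [[0,0.188,0],[0,0,0],0.65],
  [[0,0.188,0],[0,0,0],0.8],
  [[0,0.188,0],[0,0,0],1],
  [[0,0.188,0],[0,0,0],1],
  [[0,0.188,0],[0,0,0],1],
])

```text
time: 5.15
ee_pos: [0.6204, 0.1189, 0.0129]
ee_rot: [-90.0, 0.0, 46.6]
contact_force: [-2.8, -0.7, 5.4]
width: 0.0282
```

```bash
python3 - <<'E'
from h import *
go(*SEAT[1],.1)
p=camera("wrist");cv2.imwrite("pics/w2.png",p["frame"]);print(top(p,(.619,.117),.041))
E
```

```text
t 5.15 pos [0.6204 0.1189 0.0129] [-9.004e+01  1.000e-02  4.657e+01] w 0.0282 F [-2.8 -0.7  5.4]
shift [-0.3064, -0.087, -0.0825] turn [0.001, -0.001, -0.0]
(array([0.6209, 0.1167]), [3, 6, 41, 38, 1272], (np.int64(253), np.int64(265)))
```

View pics/w2.png

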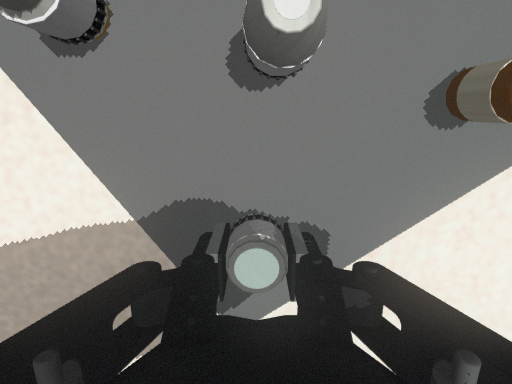

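The grip is centred: the lens disc at (257,268) sits between the pads. Next I lift and carry it to seat 1.

Request:
servo_tool([
  [[0,-0.03,0],[0,0,0],1],
  [[0,-0.08,0],[0,0,0],1],
  [[-0.045,-0.1,-0.012],[0,0,0],1],
  [[-0.1,-0.1,-0.027],[0,0,0],1],
  [[-0.155,-0.1,-0.042],[0,0,0],1],
  [[-0.21,-0.1,-0.057],[0,0,0],1],
  [[-0.26,-0.1,-0.07],[0,0,0],1],
  [[-0.295,-0.1,-0.08],[0,0,0],1],
  [[-0.306,-0.09,-0.0825],[0,0,0],1],
  [[-0.306,-0.06,-0.0825],[0,0,0],1],
  [[-0.306,-0.035,-0.0825],[0,0,0],1],
  [[-0.306,-0.03,-0.0825],[0,0,0],1],
  [[-0.306,-0.03,-0.0825],[0,0,0],1],
])

```text
time: 6.82
ee_pos: [0.4705, -0.1588, 0.0422]
ee_rot: [-90.0, -0.0, 46.7]
contact_force: [-0.3, -1.0, -1.2]
width: 0.0281
```

```bash
python3 - <<'E'
from h import *
go(*SEAT[1],.022)
p=camera("wrist");cv2.imwrite("pics/w3.png",p["frame"])
print([(round(d["confidence"],2),[round(v,4) for v in d["point"]]) for d in landmark_of("seat_1",p)])
E
```

```text
t 6.83 pos [ 0.4705 -0.1588  0.0422] [-8.998e+01 -4.000e-02  4.667e+01] w 0.0281 F [-0.3 -1.  -1.2]
shift [-0.0017, 0.0202, -0.0005] turn [-0.0, 0.001, 0.001]
[(0.78, [0.5109, -0.2009, 0.0076]), (0.61, [0.4708, -0.1618, 0.0103])]
```

View pics/w3.png

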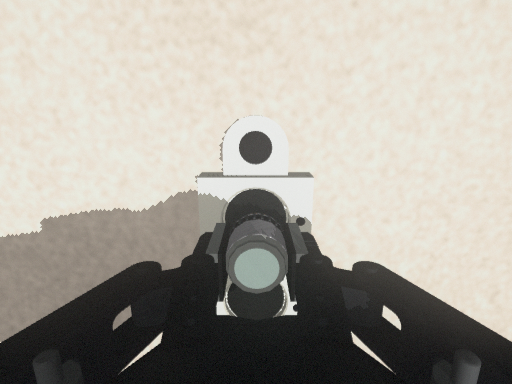

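The wrist view shows the objective centred across the rack over well 1, with the tongue hole at (256,147). I lower it now.

Request:
servo_tool([
  [[-0.001,0.01,0.001],[0,0,0],1],
  [[-0.001,0.016,0.001],[0,0,0],1],
  [[-0.001,0.018,0.001],[0,0,0],1],
  [[-0.001,0.019,0.001],[0,0,0],1],
  [[-0.001,0.019,0.001],[0,0,0],1],
  [[-0.001,0.019,0.001],[0,0,0],1],
])

```text
time: 7.68
ee_pos: [0.4687, -0.1599, 0.0234]
ee_rot: [-90.0, -0.0, 46.6]
contact_force: [0.3, -0.5, -1.2]
width: 0.0281
```

Request:
servo_tool([
  [[0,0.0005,0],[0,0,0],1],
  [[0,0.001,0],[0,0,0],1],
  [[0,0.0015,0],[0,0,0],1],
  [[0,0.0015,0],[0,0,0],1],
])

```text
time: 8.18
ee_pos: [0.4685, -0.1599, 0.0218]
ee_rot: [-90.0, 0.0, 46.6]
contact_force: [0.0, 0.1, 1.4]
width: 0.0279
```

Request:
servo_tool([
  [[0,0.0003,0],[0,0,0],0.6],
  [[0,0.0003,0],[0,0,0],0.4],
  [[0,0.0003,0],[0,0,0],0.2],
  [[0,0.0003,0],[0,0,0],0],
  [[0,-0.01,0],[0,0,0],0],
  [[0,-0.05,0],[0,0,0],0],
  [[0,-0.1,0],[0,0,0],0],
  [[0,-0.15,0],[0,0,0],0],
  [[0,-0.15,0],[0,0,0],0],
])

```text
time: 9.3
ee_pos: [0.4707, -0.16, 0.1757]
ee_rot: [-90.4, -0.2, 46.6]
contact_force: [0.4, -0.1, -0.0]
width: 0.0858
```

```bash
python3 - <<'E'
from h import *
p=camera("wrist");cv2.imwrite("pics/w4.png",p["frame"])
print("obj",[(round(d["confidence"],2),[round(v,4) for v in d["point"]]) for d in landmark_of("objective_38",p)])
print("seat",[(round(d["confidence"],2),[round(v,4) for v in d["point"]]) for d in landmark_of("seat_1",p)])
print(top(p,SEAT[1],.05,20))
go(.485,.135,.16)
E
```

```text
obj [(0.56, [0.4665, -0.1616, 0.0137])]
seat [(0.88, [0.5544, -0.2422, 0.0134]), (0.59, [0.5126, -0.201, 0.0117]), (0.55, [0.596, -0.2761, 0.0094])]
(array([ 0.469 , -0.1619]), [29, 31, 20, 20, 299], (np.int64(256), np.int64(181)))
t 9.45 pos [ 0.4677 -0.1602  0.1716] [-8.997e+01  6.000e-02  4.657e+01] w 0.0854 F [ 0.3 -0.2 -0.9]
shift [0.2263, 0.0114, 0.1904] turn [-0.001, -0.001, -0.001]
```

View pics/w4.png

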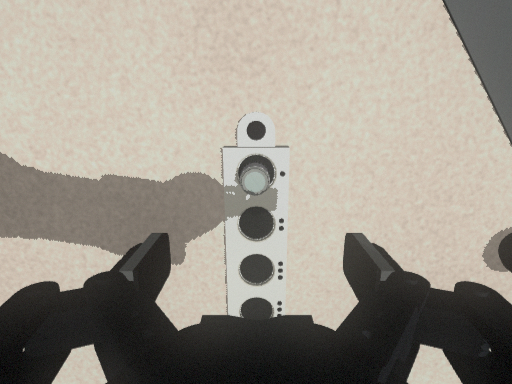

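38 stands in well 1, with its lens at (255,180) inside the well circle. Next is objective 50.

Request:
servo_tool([
  [[0.04,0.011,0.034],[0,0,0],0],
  [[0.085,0.011,0.072],[0,0,0],0],
  [[0.13,0.011,0.11],[0,0,0],0],
  [[0.175,0.011,0.147],[0,0,0],0],
  [[0.21,0.011,0.177],[0,0,0],0],
  [[0.226,0.011,0.19],[0,0,0],0],
  [[0.226,0.011,0.19],[0,0,0],0],
  [[0.226,0.011,0.19],[0,0,0],0],
])

```text
time: 10.45
ee_pos: [0.4851, 0.1329, 0.1598]
ee_rot: [-90.0, 0.2, 46.5]
contact_force: [-0.3, 0.2, -0.7]
width: 0.0853
```

```bash
python3 - <<'E'
from h import *
p=camera("wrist")
print("obj",[(round(d["confidence"],2),[round(v,4) for v in d["point"]]) for d in landmark_of("objective_50",p)])
print(top(p,OBJ[50],.053,12))
go(.4855,.135,.014)
E
```

```text
obj [(0.96, [0.4933, 0.273, 0.005]), (0.81, [0.4845, 0.1381, 0.0036]), (0.63, [0.5595, 0.1913, 0.0041])]
(array([0.4838, 0.1348]), [16, 13, 16, 16, 190], (np.int64(259), np.int64(188)))
t 10.55 pos [0.4855 0.1327 0.1602] [-90.02   0.13  46.45] w 0.0852 F [-0.6 -0.1  0.7]
shift [0.002, 0.1462, 0.0016] turn [0.0, -0.003, -0.002]
```

Request:
servo_tool([
  [[0,0.05,0],[0,0,0],0],
  [[0,0.095,0],[0,0,0],0],
  [[0,0.125,0],[0,0,0],0],
  [[0,0.142,0],[0,0,0],0],
  [[0,0.146,0],[0,0,0],0],
  [[0,0.146,0],[0,0,0],0],
  [[0,0.146,0],[0,0,0],0.3],
  [[0,0.146,0],[0,0,0],0.45],
  [[0,0.146,0],[0,0,0],0.55],
  [[0,0.146,0],[0,0,0],0.65],
  [[0,0.146,0],[0,0,0],0.8],
  [[0,0.146,0],[0,0,0],1],
  [[0,0.146,0],[0,0,0],1],
  [[0,0.146,0],[0,0,0],1],
])

```text
time: 12.3
ee_pos: [0.4858, 0.1346, 0.0152]
ee_rot: [-90.0, 0.0, 46.6]
contact_force: [-1.2, -0.7, 5.8]
width: 0.0284
```

```bash
python3 - <<'E'
from h import *
go(*SEAT[2],.045)
p=camera("wrist")
print(top(p,(.485,.135),.053,20))
E
```

```text
t 12.3 pos [0.4858 0.1346 0.0152] [-9.004e+01  1.000e-02  4.658e+01] w 0.0284 F [-1.2 -0.7  5.8]
shift [-0.2252, -0.0296, -0.249] turn [0.001, -0.0, -0.0]
(array([0.4843, 0.1348]), [21, 24, 36, 32, 886], (np.int64(258), np.int64(274)))
```

Request:
servo_tool([
  [[0,-0.03,0],[0,0,0],1],
  [[0,-0.08,0],[0,0,0],1],
  [[-0.03,-0.1,-0.033],[0,0,0],1],
  [[-0.07,-0.1,-0.077],[0,0,0],1],
  [[-0.11,-0.1,-0.121],[0,0,0],1],
  [[-0.15,-0.1,-0.165],[0,0,0],1],
  [[-0.19,-0.1,-0.21],[0,0,0],1],
  [[-0.215,-0.1,-0.237],[0,0,0],1],
  [[-0.225,-0.09,-0.248],[0,0,0],1],
  [[-0.225,-0.06,-0.248],[0,0,0],1],
  [[-0.225,-0.035,-0.248],[0,0,0],1],
  [[-0.225,-0.02,-0.248],[0,0,0],1],
  [[-0.225,-0.015,-0.248],[0,0,0],1],
  [[-0.225,-0.012,-0.248],[0,0,0],1],
  [[-0.225,-0.011,-0.248],[0,0,0],1],
  [[-0.225,-0.01,-0.248],[0,0,0],1],
  [[-0.225,-0.01,-0.248],[0,0,0],1],
])

```text
time: 14.48
ee_pos: [0.5115, -0.1992, 0.0251]
ee_rot: [-90.0, -0.0, 46.6]
contact_force: [-0.5, -0.2, -1.4]
width: 0.0284
```

```bash
python3 - <<'E'
from h import *
go(*SEAT[2],.024)
p=camera("wrist");cv2.imwrite("pics/w5.png",p["frame"])
E
```

```text
t 14.47 pos [ 0.5115 -0.1992  0.0251] [-9.003e+01 -1.000e-02  4.657e+01] w 0.0284 F [-0.5 -0.2 -1.4]
shift [-0.0004, 0.0011, -0.0009] turn [0.001, -0.0, 0.0]
```

View pics/w5.png

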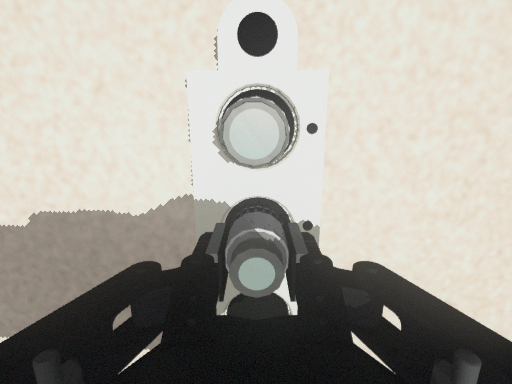

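Objective 50 is centred over the two-dot well, and 38 stands at (254,132). I lower the last millimetres.

Request:
servo_tool([
  [[0,0.0005,0],[0,0,0],1],
  [[0,0.001,0],[0,0,0],1],
  [[0,0.0015,0],[0,0,0],1],
  [[0,0.0015,0],[0,0,0],1],
])

```text
time: 15.02
ee_pos: [0.5115, -0.1991, 0.0242]
ee_rot: [-90.1, 0.0, 46.6]
contact_force: [-1.8, -0.9, 8.1]
width: 0.0282
```

Request:
servo_tool([
  [[0,-0.0003,0],[0,0,0],0.6],
  [[0,-0.0003,0],[0,0,0],0.4],
  [[0,-0.0003,0],[0,0,0],0.2],
  [[0,-0.0003,0],[0,0,0],0],
  [[0,-0.01,0],[0,0,0],0],
  [[0,-0.05,0],[0,0,0],0],
  [[0,-0.1,0],[0,0,0],0],
  [[0,-0.14,0],[0,0,0],0],
  [[0,-0.14,0],[0,0,0],0],
])

```text
time: 16.15
ee_pos: [0.5135, -0.1991, 0.1669]
ee_rot: [-90.3, -0.2, 46.6]
contact_force: [0.8, 0.4, -0.1]
width: 0.0854
```

```bash
python3 - <<'E'
from h import *
p=camera("wrist")
for i,h in((1,38),(2,50)): print(SEAT[i],top(p,SEAT[i],.012+h/1000,16))
go(.558,.193,.16)
E
```

```text
(0.4697, -0.1603) (array([ 0.4717, -0.1671]), [20, 34, 16, 9, 54], (np.int64(255), np.int64(120)))
(0.5119, -0.2001) (array([ 0.5096, -0.1985]), [24, 22, 16, 15, 177], (np.int64(255), np.int64(187)))
t 16.2 pos [ 0.5121 -0.1993  0.1649] [-9.017e+01 -7.000e-02  4.657e+01] w 0.0855 F [-0.9 -0.3 -0.1]
shift [0.3164, 0.0046, 0.2364] turn [0.003, -0.001, 0.001]
```

Request:
servo_tool([
  [[0.04,0.004,0.03],[0,0,0],0],
  [[0.085,0.004,0.063],[0,0,0],0],
  [[0.13,0.004,0.097],[0,0,0],0],
  [[0.175,0.004,0.13],[0,0,0],0],
  [[0.22,0.004,0.163],[0,0,0],0],
  [[0.265,0.004,0.197],[0,0,0],0],
  [[0.3,0.004,0.223],[0,0,0],0],
  [[0.317,0.004,0.236],[0,0,0],0],
  [[0.317,0.004,0.236],[0,0,0],0],
  [[0.317,0.004,0.236],[0,0,0],0],
  [[0.317,0.004,0.236],[0,0,0],0],
])

```text
time: 17.58
ee_pos: [0.558, 0.1907, 0.159]
ee_rot: [-90.1, 0.1, 46.4]
contact_force: [0.3, -0.6, 0.7]
width: 0.0852
```

```bash
python3 - <<'E'
from h import *
p=camera("wrist");cv2.imwrite("pics/w6.png",p["frame"])
print("obj",[(round(d["confidence"],2),[round(v,4) for v in d["point"]]) for d in landmark_of("objective_62",p)])
print(top(p,OBJ[62],.065,10))
go(.558,.193,.016)
E
```

```text
obj [(0.7, [0.5581, 0.191, 0.0037]), (0.66, [0.4923, 0.27, 0.0039])]
(array([0.5572, 0.1908]), [12, 17, 11, 10, 92], (np.int64(260), np.int64(189)))
t 17.68 pos [0.558  0.1917 0.1592] [-9.004e+01  5.000e-02  4.646e+01] w 0.0854 F [ 0.9 -0.1 -0.1]
shift [0.0011, 0.1432, 0.001] turn [0.001, -0.002, -0.001]
```

View pics/w6.png

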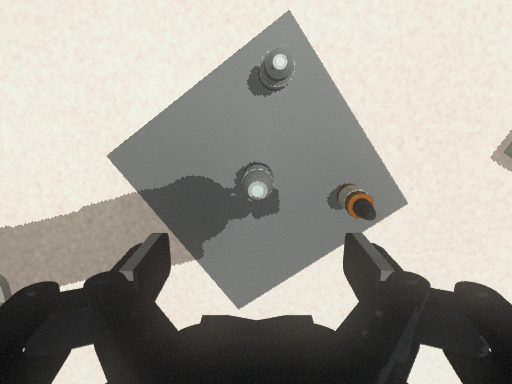

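62 is at (257,185), centred between the fingers; the bottle at (355,200) is about 25 mm clear of the right finger. I go down.

Request:
servo_tool([
  [[0,0.05,0],[0,0,0],0],
  [[0,0.095,0],[0,0,0],0],
  [[0,0.125,0],[0,0,0],0],
  [[0,0.14,0],[0,0,0],0],
  [[0,0.143,0],[0,0,0],0],
  [[0,0.143,0],[0,0,0],0],
  [[0,0.143,0],[0,0,0],0.3],
  [[0,0.143,0],[0,0,0],0.45],
  [[0,0.143,0],[0,0,0],0.55],
  [[0,0.143,0],[0,0,0],0.65],
  [[0,0.143,0],[0,0,0],0.8],
  [[0,0.143,0],[0,0,0],1],
  [[0,0.143,0],[0,0,0],1],
  [[0,0.143,0],[0,0,0],1],
])

```text
time: 19.42
ee_pos: [0.5576, 0.1931, 0.0166]
ee_rot: [-90.0, 0.0, 46.6]
contact_force: [-2.3, -1.6, 5.8]
width: 0.0282
```

```bash
python3 - <<'E'
from h import *
go(*SEAT[3],.025)
p=camera("wrist")
print(top(p,(.5577,.192),.065,16))
E
```

```text
t 19.43 pos [0.5576 0.1931 0.0166] [-9.002e+01  4.000e-02  4.658e+01] w 0.0282 F [-2.3 -1.6  5.8]
shift [-0.317, -0.0081, -0.2951] turn [0.0, -0.0, -0.001]
(array([0.5587, 0.1912]), [20, 24, 26, 23, 453], (np.int64(256), np.int64(293)))
```

Request:
servo_tool([
  [[0,-0.03,0],[0,0,0],1],
  [[0,-0.08,0],[0,0,0],1],
  [[-0.03,-0.1,-0.028],[0,0,0],1],
  [[-0.07,-0.1,-0.065],[0,0,0],1],
  [[-0.11,-0.1,-0.102],[0,0,0],1],
  [[-0.15,-0.1,-0.139],[0,0,0],1],
  [[-0.19,-0.1,-0.176],[0,0,0],1],
  [[-0.23,-0.1,-0.213],[0,0,0],1],
  [[-0.27,-0.1,-0.25],[0,0,0],1],
  [[-0.305,-0.1,-0.283],[0,0,0],1],
  [[-0.317,-0.09,-0.294],[0,0,0],1],
  [[-0.317,-0.06,-0.294],[0,0,0],1],
  [[-0.317,-0.035,-0.294],[0,0,0],1],
  [[-0.317,-0.02,-0.294],[0,0,0],1],
  [[-0.317,-0.015,-0.294],[0,0,0],1],
  [[-0.317,-0.012,-0.294],[0,0,0],1],
  [[-0.317,-0.011,-0.294],[0,0,0],1],
  [[-0.317,-0.01,-0.294],[0,0,0],1],
  [[-0.317,-0.01,-0.294],[0,0,0],1],
])

```text
time: 21.85
ee_pos: [0.5536, -0.239, 0.0266]
ee_rot: [-90.0, -0.0, 46.6]
contact_force: [-0.4, 0.6, -1.3]
width: 0.0285
```

```bash
python3 - <<'E'
from h import *
go(*SEAT[3],.0256)
p=camera("wrist");cv2.imwrite("pics/w7.png",p["frame"])
E
```

```text
t 21.85 pos [ 0.5536 -0.239   0.0266] [-9.003e+01 -1.000e-02  4.658e+01] w 0.0285 F [-0.4  0.6 -1.3]
shift [-0.0003, 0.001, -0.001] turn [0.001, -0.0, 0.0]
```

View pics/w7.png

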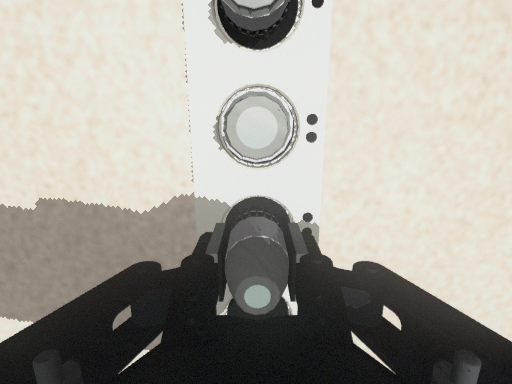

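62 is over the three-dot well, and 50 is well centred in the two-dot well at (257,127).

Request:
servo_tool([
  [[0,0.0005,0],[0,0,0],1],
  [[0,0.001,0],[0,0,0],1],
  [[0,0.0015,0],[0,0,0],1],
  [[0,0.0015,0],[0,0,0],1],
])

```text
time: 22.4
ee_pos: [0.5536, -0.239, 0.0256]
ee_rot: [-90.0, 0.0, 46.6]
contact_force: [-2.4, -0.1, 5.1]
width: 0.0283
```

Request:
servo_tool([
  [[0,-0.0002,0],[0,0,0],0.6],
  [[0,-0.0002,0],[0,0,0],0.4],
  [[0,-0.0002,0],[0,0,0],0.2],
  [[0,-0.0002,0],[0,0,0],0],
  [[0,-0.01,0],[0,0,0],0],
  [[0,-0.05,0],[0,0,0],0],
  [[0,-0.1,0],[0,0,0],0],
  [[0,-0.14,0],[0,0,0],0],
  [[0,-0.14,0],[0,0,0],0],
])

```text
time: 23.52
ee_pos: [0.556, -0.239, 0.1689]
ee_rot: [-90.4, -0.2, 46.6]
contact_force: [0.5, 0.9, 0.6]
width: 0.0854
```

```bash
python3 - <<'E'
from h import *
go(.493,.272,.165)
E
```

```text
t 23.52 pos [ 0.556  -0.239   0.1689] [-90.38  -0.21  46.57] w 0.0854 F [0.5 0.9 0.6]
shift [0.3278, 0.0025, 0.397] turn [0.007, -0.0, 0.004]
```

Request:
servo_tool([
  [[0.033,0,0.04],[0,0,0],0],
  [[0.066,0,0.079],[0,0,0],0],
  [[0.1,0,0.119],[0,0,0],0],
  [[0.133,0,0.159],[0,0,0],0],
  [[0.166,0,0.199],[0,0,0],0],
  [[0.2,0,0.239],[0,0,0],0],
  [[0.233,0,0.279],[0,0,0],0],
  [[0.266,0,0.319],[0,0,0],0],
  [[0.3,0,0.359],[0,0,0],0],
  [[0.32,0,0.383],[0,0,0],0],
  [[0.33,0,0.395],[0,0,0],0],
  [[0.33,0,0.395],[0,0,0],0],
  [[0.33,0,0.395],[0,0,0],0],
  [[0.33,0,0.395],[0,0,0],0],
])

```text
time: 25.28
ee_pos: [0.4939, 0.2703, 0.1646]
ee_rot: [-90.1, 0.1, 46.4]
contact_force: [0.2, 0.1, 0.1]
width: 0.0854
```

```bash
python3 - <<'E'
from h import *
p=camera("wrist")
print("obj",[(round(d["confidence"],2),[round(v,4) for v in d["point"]]) for d in landmark_of("objective_74",p)])
print(top(p,OBJ[74],.077,10))
go(.493,.272,.017)
E
```

```text
obj [(0.57, [0.4939, 0.2724, 0.0044])]
(array([0.4963, 0.271 ]), [18, 20, 7, 8, 41], (np.int64(259), np.int64(191)))
t 25.38 pos [0.4937 0.271  0.1647] [-9.003e+01  3.000e-02  4.648e+01] w 0.0857 F [ 0.5 -0.   0. ]
shift [0.0003, 0.1477, 0.0013] turn [0.001, -0.002, -0.001]
```

Request:
servo_tool([
  [[0,0.05,0],[0,0,0],0],
  [[0,0.095,0],[0,0,0],0],
  [[0,0.125,0],[0,0,0],0],
  [[0,0.144,0],[0,0,0],0],
  [[0,0.148,0],[0,0,0],0],
  [[0,0.148,0],[0,0,0],0],
  [[0,0.148,0],[0,0,0],0.3],
  [[0,0.148,0],[0,0,0],0.45],
  [[0,0.148,0],[0,0,0],0.55],
  [[0,0.148,0],[0,0,0],0.65],
  [[0,0.148,0],[0,0,0],0.8],
  [[0,0.148,0],[0,0,0],1],
  [[0,0.148,0],[0,0,0],1],
  [[0,0.148,0],[0,0,0],1],
])

```text
time: 27.12
ee_pos: [0.4939, 0.2729, 0.0173]
ee_rot: [-90.0, -0.1, 46.6]
contact_force: [1.5, -0.9, 6.0]
width: 0.0286
```

```bash
python3 - <<'E'
from h import *
go(*SEAT[4],.026)
p=camera("wrist");cv2.imwrite("pics/w8.png",p["frame"])
E
```

```text
t 27.12 pos [0.4939 0.2729 0.0173] [-9.001e+01 -9.000e-02  4.659e+01] w 0.0286 F [ 1.5 -0.9  6. ]
shift [-0.331, -0.0091, -0.4542] turn [0.0, -0.0, 0.002]
```

View pics/w8.png

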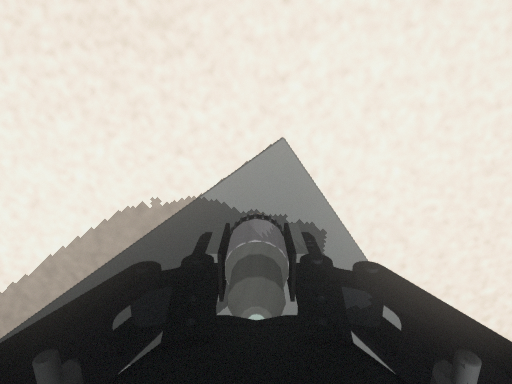

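74 is gripped squarely at (257,270). I carry it to seat 4.

Request:
servo_tool([
  [[0,-0.03,0],[0,0,0],1],
  [[0,-0.08,0],[0,0,0],1],
  [[-0.03,-0.105,-0.041],[0,0,0],1],
  [[-0.06,-0.105,-0.082],[0,0,0],1],
  [[-0.09,-0.105,-0.123],[0,0,0],1],
  [[-0.12,-0.105,-0.164],[0,0,0],1],
  [[-0.15,-0.105,-0.205],[0,0,0],1],
  [[-0.18,-0.105,-0.246],[0,0,0],1],
  [[-0.21,-0.105,-0.287],[0,0,0],1],
  [[-0.24,-0.105,-0.328],[0,0,0],1],
  [[-0.27,-0.105,-0.369],[0,0,0],1],
  [[-0.3,-0.105,-0.41],[0,0,0],1],
  [[-0.32,-0.105,-0.437],[0,0,0],1],
  [[-0.331,-0.105,-0.453],[0,0,0],1],
  [[-0.331,-0.09,-0.453],[0,0,0],1],
  [[-0.331,-0.06,-0.453],[0,0,0],1],
  [[-0.331,-0.035,-0.453],[0,0,0],1],
  [[-0.331,-0.025,-0.453],[0,0,0],1],
  [[-0.331,-0.02,-0.453],[0,0,0],1],
  [[-0.331,-0.02,-0.453],[0,0,0],1],
])

```text
time: 29.68
ee_pos: [0.5952, -0.279, 0.0371]
ee_rot: [-90.0, -0.0, 46.6]
contact_force: [-0.4, -0.5, -1.3]
width: 0.0286
```

```bash
python3 - <<'E'
from h import *
go(*SEAT[4],.0263)
p=camera("wrist");cv2.imwrite("pics/w9.png",p["frame"])
E
```

```text
t 29.68 pos [ 0.5952 -0.279   0.0371] [-9.001e+01 -2.000e-02  4.661e+01] w 0.0286 F [-0.4 -0.5 -1.3]
shift [0.0003, 0.0108, -0.0013] turn [0.0, 0.0, 0.0]
```

View pics/w9.png

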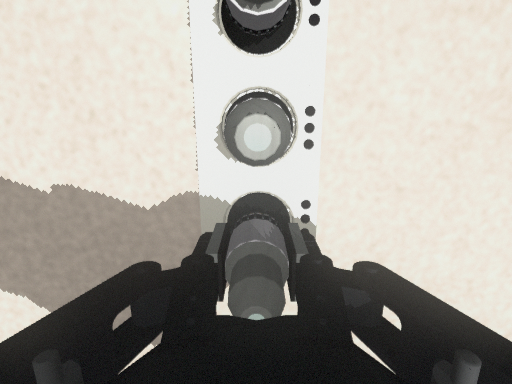

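74 is over the four-dot well, and 62 stands in the three-dot well at (258,133). I lower it.

Request:
servo_tool([
  [[0,0.005,0],[0,0,0],1],
  [[0,0.008,0],[0,0,0],1],
  [[0,0.0095,0],[0,0,0],1],
  [[0,0.0105,0],[0,0,0],1],
  [[0,0.011,0],[0,0,0],1],
  [[0,0.011,0],[0,0,0],1],
])

```text
time: 30.48
ee_pos: [0.5949, -0.2795, 0.0264]
ee_rot: [-90.0, 0.0, 46.6]
contact_force: [-2.7, 0.1, 5.0]
width: 0.0285
```

Contact is felt (a change of about 6 N), so I release and lift.

Request:
servo_tool([
  [[0,-0.0002,0],[0,0,0],0.6],
  [[0,-0.0002,0],[0,0,0],0.4],
  [[0,-0.0002,0],[0,0,0],0.2],
  [[0,-0.0002,0],[0,0,0],0],
  [[0,-0.01,0],[0,0,0],0],
  [[0,-0.05,0],[0,0,0],0],
  [[0,-0.1,0],[0,0,0],0],
  [[0,-0.15,0],[0,0,0],0],
  [[-0.05,-0.2,-0.03],[0,0,0],0],
  [[-0.1,-0.22,-0.06],[0,0,0],0],
  [[-0.15,-0.22,-0.06],[0,0,0],0],
  [[-0.15,-0.22,-0.06],[0,0,0],0],
  [[-0.15,-0.22,-0.06],[0,0,0],0],
])

```text
time: 32.1
ee_pos: [0.5355, -0.4289, 0.2463]
ee_rot: [-90.0, -0.1, 46.6]
contact_force: [0.2, 0.2, -0.6]
width: 0.0857
```

```bash
python3 - <<'E'
from h import *
go(*SEAT[4],.2)
f=lambda L:[(round(d["confidence"],2),[round(v,3) for v in d["point"]]) for d in L][:5]
for c in("scene","top"):
  p=camera(c); print(c,f(landmark_of("objective_38",p)),f(landmark_of("dropper_bottle",p))[:1],f(landmark_of("air_blower",p))[:1])
  if c=="scene": a=p["frame"][130:270,90:400]; cv2.imwrite("pics/fin.png",cv2.convertScaleAbs(cv2.resize(a,None,fx=2.5,fy=2.5,interpolation=cv2.INTER_CUBIC),alpha=1.5))
E
```

```text
t 32.1 pos [ 0.5355 -0.4289  0.2463] [-9.00e+01 -7.00e-02  4.66e+01] w 0.0857 F [ 0.2  0.2 -0.6]
shift [0.1501, 0.0465, 0.0584] turn [0.0, -0.0, 0.001]
scene [(0.83, [0.509, -0.2, 0.009]), (0.79, [0.471, -0.158, 0.009]), (0.6, [0.555, -0.24, 0.012]), (0.55, [0.593, -0.279, 0.012])] [(0.73, [0.641, 0.247, 0.002])] [(0.96, [0.753, 0.001, 0.003])]
top [(0.65, [0.469, -0.157, 0.01]), (0.56, [0.554, -0.237, 0.009]), (0.54, [0.595, -0.28, 0.01]), (0.46, [0.515, -0.198, 0.011])] [(0.43, [0.64, 0.248, 0.004])] [(0.94, [0.757, 0.003, 0.004])]
```

View pics/fin.png

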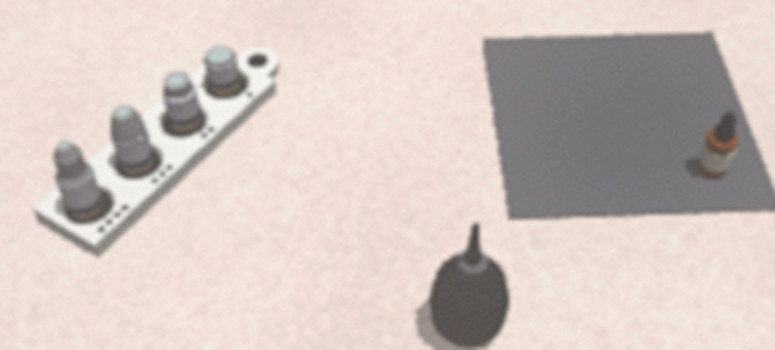

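All four stand upright in their wells, rising from the tongue (38 at (223,70)) to the square end (74 at (82,190)). The bottle and blower have not moved. I hand in.

```bash
python3 -c "
from station import *
print(close_job())"
```

```text
the job is handed in; nothing more can be done
None
```

All four objectives now stand nose up in the rack, in order of height: 38 mm next to the tongue, then 50, 62 and 74 mm at the square end. I lowered each one until the wrist force rose slightly (by about 3 to 10 N) and only then let go. The job was handed in after about 32 s of robot time, with no verdict reported.

- **Placement:** the last scene and top pictures put each objective within about 4 mm of its seat centre, and the picture shows them upright and released. I did not measure lean angles.
- **Bottle and blower:** their positions matched the start to within the networks' few millimetres of error.
- **Checks that disagreed:** my bright-disc lens finder gave two bad fixes, on the 62 while hovering at the start and on the 38 as seen from over well 2. I dropped both, because the pictures and the networks agreed with each other.

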